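# Pull down the spice cupboard's shutter with the hook pole

## Task

Close the spice cupboard on the counter: pick up the hook pole, hook it into the brass ring on the front of the blue shutter and pull the shutter all the way down with it, keeping hand and arm off the shutter. Then unhook the pole and lay it back down on the counter without dropping it, leaving the shutter fully closed and the other things where they stand.

Things in the scene. Friction and masses are not known exactly. Their poses are not given: they have to be found in the camera images.
- pole: Hook pole, 0.12 kg, loose. Wooden handle 120 (x) x 22 (y) x 34 mm high, flat base; origin at the centre of its underside, x towards the hook. From its front (x=60 mm) an 8 mm steel rod, axis 26 mm above the base, runs to x=170 and turns straight down: an 8 mm prong ending 18 mm below the rod's underside. Centre of mass at x about 15. Grip across the 22 mm, from above. Lies left of the cupboard.
- hook_tip (a point): Lowest point of the hook's prong, at (170, 0, 4) mm in the pole's frame. Axes as the pole's.
- cupboard_front (a point): Middle of the front bottom edge of the spice cupboard, on the counter; +x points into the cupboard (away from its front), z up. The cupboard is fixed, pale wood, 260 wide (y) x 150 deep x 370 mm high. The upper half of its front is closed, the lower half open until the shutter covers it. Aluminium shutter rails at both sides stand 22 mm out of the front. Two spice jars stand inside.
- ring (a point): Centre of the rigid upright brass ring on the shutter's front. Its hole runs along x: 50 mm clear, bar 7 mm thick. Its plane is 40 mm in front of the shutter's face; only an 8 mm stay joins the ring's top to the face. Axes as the cupboard's: +x from ring to shutter. At (-55, 0, 304) mm from cupboard_front with the shutter fully up; moves straight down with it.
- shutter (a joint): How far the blue slatted shutter (230 wide x 180 mm high, 0.2 kg) is slid straight down, m: 0 fully up, 0.16 fully down on its stop. Starts 0 to 0.05 down. Stays where it is left; a pull of about 3 N moves it down (1 N more at 0.12 m/s), a 7 N push lifts it.
- blue_mug: A bystander: leave it alone. Origin at the centre of its underside, z up. White china mug with blue flowers, 87 x 91 x 90 mm, on the right of the counter.
- mill: A bystander: leave it alone. Origin at the centre of its underside, z up. Wooden pepper mill, 58 x 58 x 150 mm, on the right of the counter.
- shaker: A bystander: leave it alone. Origin at the centre of its underside, z up. Salt shaker, 44 x 44 x 90 mm, on the right of the counter.
- timer: A bystander: leave it alone. Origin at the centre of its underside, z up. White round kitchen timer, 62 x 62 x 52 mm, on the left of the counter in front of the cake stand.
Things that resemble listed ones, but are neither listed nor needed, are in the scene too. Of the things that look like the pole, the larger one is meant.

How it is judged:
On the way, in this order (a step that is already met when the one before it is completed fails the run):
1. the hook is through the ring, its prong behind the ring (x of hook_tip in the frame of ring between 0.006 and 0.045 m and y of hook_tip in the frame of ring between -0.03 and 0.03 m and z of hook_tip in the frame of ring between -0.065 and 0.015 m), for 0.2 s.
2. the shutter is pulled down with the hook still in the ring (all of step 1 and value of joint shutter above 0.152 m), for 0.2 s.
At the end, for the whole second after the job is handed in: The shutter is down to within 8 mm of its stop, and the pole lies on the counter (origin below 30 mm, hook tip below 60 mm), at rest and released; mug, mill, shaker and timer stand upright, within 40 mm of where they stood (value of joint shutter above 0.152 m and height (world z) of pole between -0.02 and 0.03 m and height (world z) of hook_tip between -0.02 and 0.06 m and linear speed of pole below 0.02 m/s and contact force between the fingers and pole below 0.1 N); the robot touches nothing.
It fails at once if the gripper or arm pushes on the shutter (contact force between any of the fingers, the arm and shutter above 0.5 N).
It fails at once if the pole is let go in the air, more than 50 mm above the counter (height (world z) of pole above 0.05 m and contact force between anything else and pole below 0.01 N).
It fails at once if the mug, mill, shaker or timer is moved by more than 40 mm or knocked over (distance of any of blue_mug, mill, shaker, timer from where it was at the start of the episode above 0.04 m or angle between any of blue_mug, mill, shaker, timer's own z axis and vertical above 0.4 rad).
It also fails if it takes over 48 s, if anything falls off the work surface, if the arm or the gripper's body presses on something with over 40 N, if the wrist force passes 120 N, or if a joint passes its speed limit or range.

## Robot

A 7-joint arm with a two-finger parallel gripper is mounted at the origin on a cart in front of the work surface, level with it; the furniture and walls round the work are solid. World frame = base frame: x ahead of the robot, y to its left, z up, the work surface at z = 0. Lengths are in m, angles in rad, forces in N, time in s.
With the tool pointing down it reaches from about 0.425 to 1.025 m from the base axis. Payload 3.6 kg.
Tool frame: the origin (TCP) lies at the very end of the fingers, on their centre line; the grasp point (between the pads) lies 19 mm behind it; z points along the fingers, y is the line along which they close (so a half turn about z gives the same grasp; the last joint's range is limited). The gripper opens to 85 mm and grips with 20 to 120 N. Pads are 22 mm wide; open, the fingers measure 114 mm over their backs; the gripper's body (76 mm by 85 mm) begins 54 mm behind the grasp point. The pads swing forward as they close: fully open they stand 13 mm farther back than shut.
Start: joints at [-0.902, 0.591, 0.048, 1.609, -0.033, 0.943, -0.034], TCP at [0.5, 0.525, 0.231] pointing down, gripper open.
Joint ranges: [-2.69, 2.69], [-0.47, 2.24], [-1.27, 1.36], [0.19, 2.51], [-1.53, 4.68], [0.08, 2.07], [-3.09, 3.09]. Speed limits (rad/s): [2.57, 2.57, 3.14, 3.14, 3.14, 3.14, 3.14].

## Interface

Orientations are given as a unit quaternion [w, x, y, z].
In Python, from cell import readout, read_camera, camera_params, ticket gives the robot as it stands.
- The arm moves only by the tool drive_tool, never from a script. Its argument "steps" is a list of rows, each an object of numbers: "dx", "dy", "dz": the shift along the tool's x, y, z normalised to -1 to 1, where 1 is 50 mm; "ax", "ay", "az": the turn, a rotation vector about the tool's x, y, z normalised to -1 to 1, where 1 is 0.08 rad. A call has 1 to 5 rows; each row shifts and turns the commanded pose from where the row before left it, along the tool's axes as they then stand; what a row does not reach is not made up. A row lasts 1/8 s, in which the tool goes at most 62.5 mm and 10.7 degrees, less where a joint would pass 70% of its speed; a pose out of reach is approached as far as the arm can. A call with a number of a shift or a turn outside -1 to 1 is refused whole. A call with a gripper value outside its range is refused whole. "hand" is the closure, from 0 (fully open) to 1 (shut), set as the call begins (left out, the last holds). The fingers move at their own pace and stop on an object; the grip force is fixed at half the most. Time passes only in rows, so rows that do not move let the fingers close. It gives the time, the measured TCP pose, the force, the opening and the grip force at its end, in the units of the state.
- readout.get_state(): the state, without advancing time (a new reading comes with each control period).
- read_camera(name): name is "side" or "top" or "wrist"; returns the picture (420x560x3 uint8, red, green, blue); there is no depth.
- camera_params(name): a dict with "fx", "fy", "cx", "cy" (pixels), "extrinsics" (4x4, takes a point from world to camera coordinates). Camera axes: x right, y up, looking along -z (the intrinsics and any distortion apply to the point x, -y, -z); pixel columns grow to the right and rows downward; lengths in m; the calibration is good to about 2 mm. The wrist camera is an equidistant fisheye: a pixel r from the principal point sees the ray r / f radians off the axis. A picture is of the moment at which its call begins: read the wrist's pose just before it. camera_params takes no time and is no camera call; for the wrist camera it gives the pose at the moment of the call.
- ticket.hand_in(): hands the job in; it is judged then, once.
The state is a dict: "t": time; "joint_pos": joint angles; "qd": joint speeds; "effort": joint torques, N m; "ee_pos": TCP position; "orientation": TCP orientation; "contact_force": force on the tool from outside, world axes, zero at the start; "moment": the same for the moment, N m; "opening": opening from 0.0 (shut) to 1.0 (fully open); "finger_force": force on a finger pad.
Only numpy, scipy, OpenCV 4.12 (cv2) and the standard library are available. Lean on these libraries where they do the work, as an engineer would, in place of code of your own. Each camera call takes 0.05 s, during which the arm holds its last target. There are 200 camera calls.

## Working session

There is one attempt and no reset: what is moved stays moved. The work goes in short steps, Python scripts to look and compute and a tool call to move; the robot and the scene stay as the last step left them, time stands still between calls to the robot, and variables do not carry over. Pictures are saved under pics/ and viewed, at most 10 in all, crops included, and the job is handed in when it is done.

Besides the shell and the picture viewer there is one more tool, called after "Emit:" in YAML: its name, and indented under it one key for each argument. drive_tool: Moves the arm, as the interface text tells. Scaled input: -1 to 1 covers 50 mm each way for a shift and 0.08 rad each way for a turn. Its arguments: {"type":"object","properties":{"steps":{"type":"array"},"hand":{"type":"number"}},"required":["steps"]}

```bash
mkdir -p pics
python3 - <<'E'
from cell import readout, read_camera, camera_params
import cv2,numpy as np
for n in ("side","top"):
    cv2.imwrite(f"pics/{n}0.png",read_camera(n)[:,:,::-1]); p=camera_params(n)
    print(n,p["fx"],p["cx"],p["cy"],{k:v for k,v in p.items() if k not in("fx","fy","cx","cy","extrinsics")},np.round(p["extrinsics"],3).tolist())
s=readout.get_state();print(s)
E
```

```text
side 421.8752363643246 283.1134765463358 214.9476241018601 {} [[-0.572, -0.82, 0.016, 0.245], [0.594, -0.401, 0.698, -0.409], [-0.566, 0.409, 0.716, -1.207], [0.0, 0.0, 0.0, 1.0]]
top 421.27136996750227 283.8343717835365 206.73251366250042 {} [[-0.01, -1.0, -0.009, -0.03], [0.993, -0.011, 0.117, -0.484], [-0.117, -0.008, 0.993, -1.733], [0.0, 0.0, 0.0, 1.0]]
{'t': 0.1, 'joint_pos': array([-0.90249854,  0.59201914,  0.04832413,  1.60967833, -0.0333037 ,
        0.94270128, -0.03371355]), 'qd': array([ 0.00119319, -0.00233347,  0.00022103, -0.00268455, -0.00072038,
       -0.00119372,  0.00055053]), 'effort': array([ 4.79189868e-03, -5.49992144e+01,  1.55294470e+00, -1.98822480e+01,
        9.64365725e-03,  3.82238402e-03, -9.43792671e-07]), 'ee_pos': array([0.49990524, 0.52407459, 0.23026758]), 'orientation': array([-3.15460049e-04,  3.71732378e-01,  9.28339398e-01, -9.49408894e-04]), 'contact_force': array([-1.00697953, -0.25282859,  0.35167709]), 'moment': array([0.01645177, 0.02083941, 0.06304574]), 'finger_force': 0.0, 'opening': 0.9990317118963741}
```

View pics/side0.png

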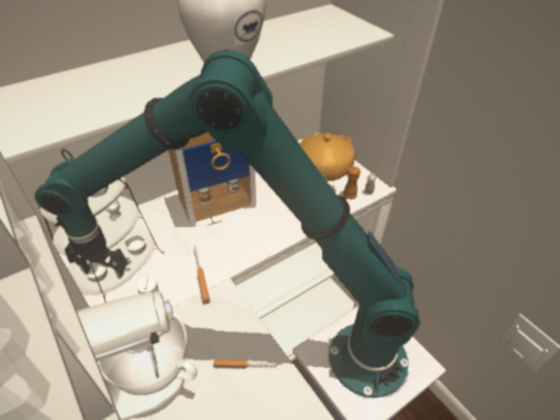

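View pics/top0.png

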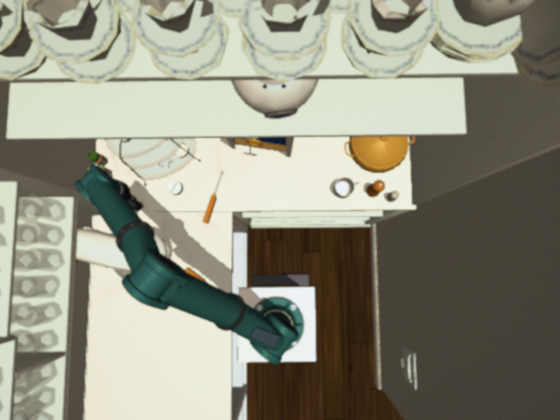

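Two pole-like things: A (side handle 198-208,268-302, rod to 196,245; top 208,205) and B (side handle 215-246,364, rod to 275,366; top ~195,273). A lies left of the cupboard front; I'll compare sizes and view an enlarged crop.

```bash
cat > h.py <<'E'
import numpy as np,cv2
from cell import readout,read_camera,camera_params
def ray(n,u,v,p=None):
    p=p or camera_params(n);E=np.array(p["extrinsics"]);x=(u-p["cx"])/p["fx"];y=(v-p["cy"])/p["fy"]
    d=np.array([x,-y,-1.]) 
    if n=="wrist":
        r=np.hypot(x,y); d=np.array([x*np.sin(r)/r,-y*np.sin(r)/r,-np.cos(r)])
    R=E[:3,:3]; return -R.T@E[:3,3], R.T@d
def onz(n,u,v,z,p=None):
    o,d=ray(n,u,v,p); return o+d*(z-o[2])/d[2]
def proj(n,P,p=None):
    p=p or camera_params(n);E=np.array(p["extrinsics"]);c=E[:3,:3]@np.array(P)+E[:3,3];x,y,z=c[0],-c[1],-c[2]
    if n=="wrist":
        r=np.hypot(x,y);t=np.arctan2(r,z);return p["cx"]+p["fx"]*t*x/r,p["cy"]+p["fy"]*t*y/r
    return p["cx"]+p["fx"]*x/z,p["cy"]+p["fy"]*y/z
def tri(m):
    A=np.zeros((3,3));b=np.zeros(3)
    for n,u,v in m:
        o,d=ray(n,u,v);d/=np.linalg.norm(d);M=np.eye(3)-np.outer(d,d);A+=M;b+=M@o
    return np.linalg.solve(A,b)
E
python3 - <<'E'
from h import *
for nm,n,u,v,z in [("A back side","side",205,302,.03),("A front side","side",199,268,.03),("A rod end","side",196,246,.026),("B back","side",215,363,.03),("B front","side",246,364,.03),("B rodend","side",276,366,.026),("A back top","top",207,222,.03),("A front top","top",213,197,.03),("A end top","top",222,173,.026)]:
    print(nm,onz(n,u,v,z).round(3))
a=cv2.imread("pics/side0.png");b=cv2.imread("pics/top0.png")
r=lambda i,x,y,w,h,W,H:cv2.resize(i[y:y+h,x:x+w],(W,H),interpolation=cv2.INTER_CUBIC)
c=np.vstack([np.hstack([r(a,160,130,100,75,400,300),r(a,185,235,100,75,400,300)]),np.hstack([r(b,180,160,100,75,400,300),r(a,205,325,100,75,400,300)])])
cv2.imwrite("pics/crop0.png",c)
E
```

```text
A back side [0.411 0.305 0.03 ]
A front side [0.538 0.261 0.03 ]
A rod end [0.631 0.225 0.026]
B back [0.222 0.373 0.03 ]
B front [0.171 0.305 0.03 ]
B rodend [0.121 0.239 0.026]
A back top [0.422 0.286 0.03 ]
A front top [0.527 0.262 0.03 ]
A end top [0.63  0.226 0.026]
```

View pics/crop0.png

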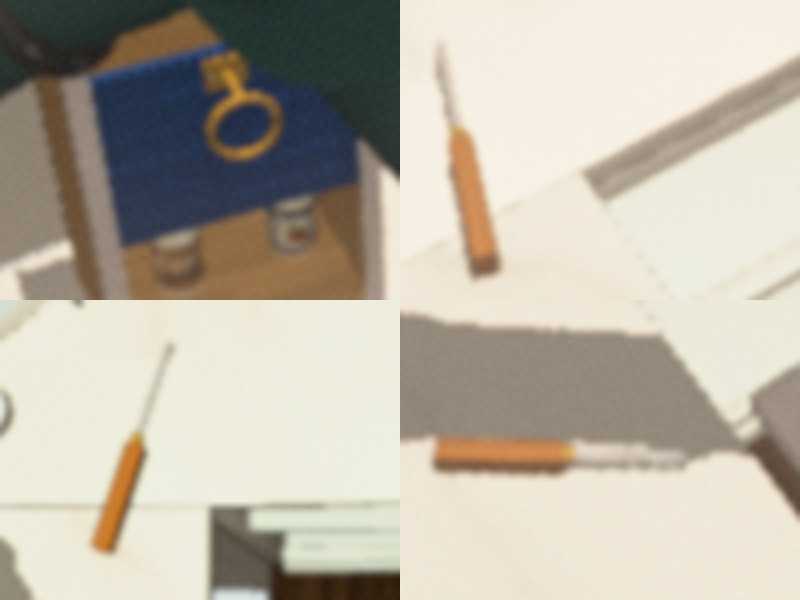

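A is the larger one: handle about 120 mm, total about 235 mm, left of the cupboard. B measures about 165 mm in total. Next I refine the pole, ring, cupboard and shelf positions.

Run:
```python
from h import *
for nm,u,v,z in [("back",206,222,.034),("front",214.5,194,.034),("end",222.6,171.3,.03)]: print(nm,onz("top",u,v,z).round(4))
for nm,u,v,z in [("back topface",205.3,298.5,.034),("front",199.5,268,.034),("end",195.2,246,.03)]: print("side",nm,onz("side",u,v,z).round(4))
print("shelf",tri([("side",392,38),("top",466,133)]).round(3))
a=cv2.imread("pics/side0.png");b=cv2.imread("pics/top0.png")
r=lambda i,x,y,w,h,W,H:cv2.resize(i[y:y+h,x:x+w],(W,H),interpolation=cv2.INTER_CUBIC)
cv2.imwrite("pics/crop1.png",np.vstack([r(b,220,125,80,30,800,300),r(a,160,190,120,45,800,300)]))
```

```text
back [0.4222 0.2896 0.034 ]
front [0.5394 0.2553 0.034 ]
end [0.6365 0.2227 0.03  ]
side back topface [0.419  0.2994 0.034 ]
side front [0.5337 0.2607 0.034 ]
side end [0.6293 0.2288 0.03  ]
shelf [ 0.637 -0.58   0.557]
```

View pics/crop1.png

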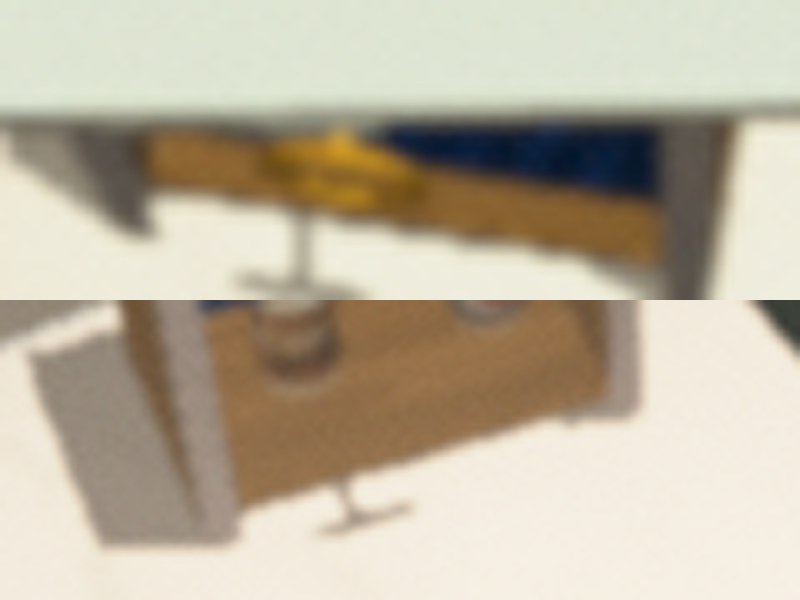

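Run:
```python
from h import *
f=lambda nm,n,u,v,z=0:print(nm,onz(n,u,v,z).round(4))
f("floorL top","top",235,144);f("floorR top","top",286,151.5)
f("floorL side","side",195.7,221.8);f("floorR side","side",250.75,205)
f("railL","side",193,226.8);f("railLin","side",196,226.5);f("railLout","side",190,227);f("railR out","side",255.8,207)
R=tri([("side",220.75,161),("top",254.3,143)]);print("ring",R.round(4))
import math
for u,v in [(254.3,143),(254,142)]:
  pass
```

```text
floorL top [0.7622 0.1745 0.    ]
floorR top [ 0.7264 -0.0459  0.    ]
floorL side [0.7589 0.1661 0.    ]
floorR side [ 0.7206 -0.0505  0.    ]
railL [0.7417 0.1858 0.    ]
railLin [0.7369 0.176  0.    ]
railLout [0.7469 0.1953 0.    ]
railR out [ 0.7003 -0.0608  0.    ]
ring [0.6866 0.0692 0.2909]
```

Checks: the cupboard front middle is about (0.742, 0.061) with yaw about -0.168. That predicts the ring at (0.688, 0.070), and triangulation gives (0.687, 0.069, 0.291), so they agree. Next I plan a tilted hover over the front of the handle, which keeps the wrist clear of the shelf.

```bash
cat >> h.py <<'E'
from scipy.spatial.transform import Rotation as Ro
def toolR(yaw,tilt):  # tool x back along -p, z down, tilted so that the wrist leans back
    p=np.array([np.cos(yaw),np.sin(yaw),0]);y=np.array([-np.sin(yaw),np.cos(yaw),0])
    return Ro.from_matrix(np.c_[-p,y,[0,0,-1]])*Ro.from_rotvec([0,-tilt,0])
def now():
    s=readout.get_state();q=s["orientation"];return np.array(s["ee_pos"]),Ro.from_quat([*q[1:],q[0]]),s
def rows(P,R,step=.045,start=None):
    p,r=start or now()[:2];P=np.array(P)
    N=int(max(1,np.ceil(np.linalg.norm(P-p)/step),np.ceil((r.inv()*R).magnitude()/.075)))
    for k in range(N):
        d=r.inv().apply((P-p)/(N-k))/.05;a=(r.inv()*R).as_rotvec()/(N-k)/.08
        d,a=d.round(2),a.round(2)
        p=p+r.apply(d*.05);r=r*Ro.from_rotvec(a*.08)
        print(dict(zip(["dx","dy","dz","ax","ay","az"],[*d.tolist(),*a.tolist()])))
    return p,r
E
python3 - <<'E'
from h import *
print("timer",onz("top",176,187,.05).round(3))
rows([.515,.263,.15],toolR(-.312,.3))
E
```

```text
timer [0.568 0.413 0.05 ]
{'dx': -0.48, 'dy': -0.45, 'dz': 0.2, 'ax': -0.11, 'ay': -0.46, 'az': -0.7}
{'dx': -0.44, 'dy': -0.47, 'dz': 0.21, 'ax': -0.11, 'ay': -0.46, 'az': -0.7}
{'dx': -0.41, 'dy': -0.5, 'dz': 0.23, 'ax': -0.11, 'ay': -0.46, 'az': -0.7}
{'dx': -0.37, 'dy': -0.52, 'dz': 0.24, 'ax': -0.11, 'ay': -0.46, 'az': -0.7}
{'dx': -0.33, 'dy': -0.55, 'dz': 0.24, 'ax': -0.11, 'ay': -0.46, 'az': -0.69}
{'dx': -0.3, 'dy': -0.56, 'dz': 0.25, 'ax': -0.11, 'ay': -0.46, 'az': -0.7}
{'dx': -0.25, 'dy': -0.58, 'dz': 0.26, 'ax': -0.1, 'ay': -0.46, 'az': -0.69}
{'dx': -0.21, 'dy': -0.6, 'dz': 0.26, 'ax': -0.1, 'ay': -0.47, 'az': -0.7}
```

Emit:
drive_tool:
  steps:
    - {"dx":-0.48,"dy":-0.45,"dz":0.2,"ax":-0.11,"ay":-0.46,"az":-0.7}
    - {"dx":-0.44,"dy":-0.47,"dz":0.21,"ax":-0.11,"ay":-0.46,"az":-0.7}
    - {"dx":-0.41,"dy":-0.5,"dz":0.23,"ax":-0.11,"ay":-0.46,"az":-0.7}
    - {"dx":-0.37,"dy":-0.52,"dz":0.24,"ax":-0.11,"ay":-0.46,"az":-0.7}
  hand: 0

```text
t: 0.6
ee_pos: [0.5077, 0.393, 0.1902]
orientation: [0.075, 0.264, 0.962, -0.011]
contact_force: [-0.0, -0.3, -0.1]
opening: 1.0
finger_force: 0.0
```

Emit:
drive_tool:
  steps:
    - {"dx":-0.33,"dy":-0.55,"dz":0.24,"ax":-0.11,"ay":-0.46,"az":-0.69}
    - {"dx":-0.3,"dy":-0.56,"dz":0.25,"ax":-0.11,"ay":-0.46,"az":-0.7}
    - {"dx":-0.25,"dy":-0.58,"dz":0.26,"ax":-0.1,"ay":-0.46,"az":-0.69}
    - {"dx":-0.21,"dy":-0.6,"dz":0.26,"ax":-0.1,"ay":-0.47,"az":-0.7}
    - {}

```text
validation failed for argument at $.st...
```

Run:
```python
from h import *
p,r,s=now();P=camera_params("wrist");im=read_camera("wrist")
import pickle;pickle.dump(P,open("w1.pkl","wb"))
print(p.round(4),s["t"])
cv2.imwrite("pics/w1.png",im[:,:,::-1])
for q in [(.415,.296,.034),(.5366,.258,.034),(.633,.226,.03),(.6866,.0692,.291)]: print(np.round(proj("wrist",q,P),1))
```

```text
[0.5077 0.393  0.1902] 0.6
[135.8 145.7]
[179.9 257.4]
[210.2 321.8]
[111.5 534.4]
```

View pics/w1.png

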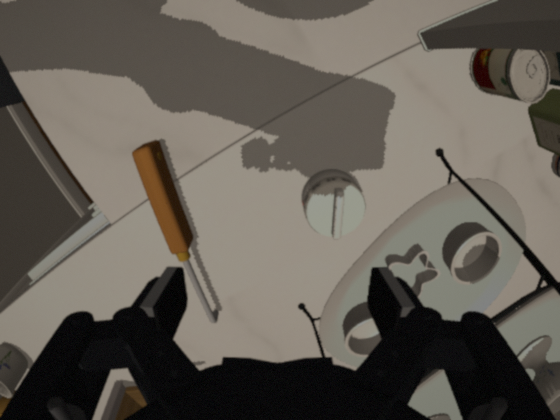

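The wrist view shows the pole with handle back (146,148), handle front (182,255) and rod end (213,319), and the white timer at (334,203). That agrees with my estimate; I refine it and re-plan (empty rows are refused).

Run:
```python
from h import *
import pickle;P=pickle.load(open("w1.pkl","rb"))
b,f,e=[onz("wrist",u,v,z,P) for u,v,z in [(146,148,.034),(182,256,.034),(213,319,.03)]]
for q in(b,f,e):print(q.round(4))
d=e-b;print(np.arctan2(d[1],d[0]),np.linalg.norm((f-b)[:2]),np.linalg.norm((e-b)[:2]))
yaw=np.arctan2(d[1],d[0]);print("grasp",(b[:2]+.105*d[:2]/np.linalg.norm(d[:2])).round(4))
g=b[:2]+.10*d[:2]/np.linalg.norm(d[:2])
rows([*g,.12],toolR(yaw,.3))
```

```text
[0.4228 0.3035 0.034 ]
[0.5363 0.2613 0.034 ]
[0.6308 0.2322 0.03  ]
-0.330529055749504 0.12113714786212146 0.2198928933216563
grasp [0.5221 0.2694]
{'dx': -0.29, 'dy': -0.47, 'dz': 0.39, 'ax': -0.12, 'ay': -0.46, 'az': -0.64}
{'dx': -0.25, 'dy': -0.49, 'dz': 0.39, 'ax': -0.12, 'ay': -0.46, 'az': -0.63}
{'dx': -0.21, 'dy': -0.5, 'dz': 0.39, 'ax': -0.12, 'ay': -0.46, 'az': -0.64}
{'dx': -0.17, 'dy': -0.51, 'dz': 0.4, 'ax': -0.12, 'ay': -0.46, 'az': -0.63}
```

Emit:
drive_tool:
  steps:
    - {"dx":-0.29,"dy":-0.47,"dz":0.39,"ax":-0.12,"ay":-0.46,"az":-0.64}
    - {"dx":-0.25,"dy":-0.49,"dz":0.39,"ax":-0.12,"ay":-0.46,"az":-0.63}
    - {"dx":-0.21,"dy":-0.5,"dz":0.39,"ax":-0.12,"ay":-0.46,"az":-0.64}
    - {"dx":-0.17,"dy":-0.51,"dz":0.4,"ax":-0.12,"ay":-0.46,"az":-0.63}
    - {"dx":0}

```text
validation failed for argument at $.st...
```

Run:
```python
from h import *
p,r,s=now();P=camera_params("wrist");im=read_camera("wrist")
import pickle;pickle.dump(P,open("w2.pkl","wb"))
print(p.round(4),s["t"],r.as_matrix().round(3).tolist())
cv2.imwrite("pics/w2.png",im[:,:,::-1])
```

```text
[0.5061 0.3862 0.1883] 0.65 [[-0.849, 0.512, 0.134], [0.507, 0.859, -0.07], [-0.151, 0.008, -0.988]]
```

View pics/w2.png

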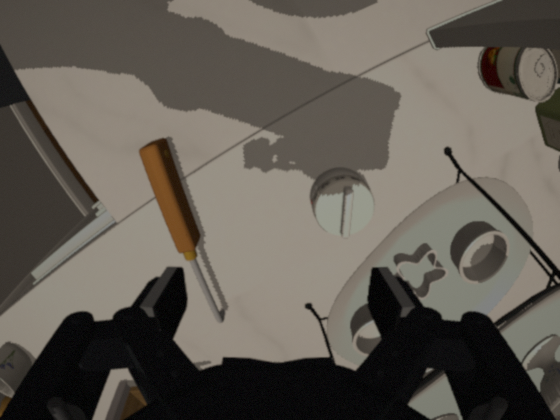

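Same view, since the row was refused because every key is required: handle back (152,146), handle front (189,252), rod end (221,319).

Emit:
drive_tool:
  steps:
    - {"dx":-0.29,"dy":-0.47,"dz":0.39,"ax":-0.12,"ay":-0.46,"az":-0.64}
    - {"dx":-0.25,"dy":-0.49,"dz":0.39,"ax":-0.12,"ay":-0.46,"az":-0.63}
    - {"dx":-0.21,"dy":-0.5,"dz":0.39,"ax":-0.12,"ay":-0.46,"az":-0.64}
    - {"dx":-0.17,"dy":-0.51,"dz":0.4,"ax":-0.12,"ay":-0.46,"az":-0.63}
    - {"dx":0,"dy":0,"dz":0,"ax":0,"ay":0,"az":0}

```text
t: 1.32
ee_pos: [0.5184, 0.2773, 0.12]
orientation: [0.147, 0.164, 0.975, -0.022]
contact_force: [0.7, 0.6, -0.1]
opening: 1.002
finger_force: 0.0
```

Run:
```python
from h import *
import pickle;P=pickle.load(open("w2.pkl","rb"))
b,f,e=[onz("wrist",u,v,z,P) for u,v,z in [(152,146,.034),(189,252,.034),(221,319,.03)]]
for q in(b,f,e):print(q.round(4))
p,r,s=now();print(p.round(4),r.as_matrix().round(3).tolist())
P=camera_params("wrist");im=read_camera("wrist");pickle.dump(P,open("w3.pkl","wb"))
cv2.imwrite("pics/w3.png",im[:,:,::-1])
```

```text
[0.4223 0.3023 0.034 ]
[0.5333 0.2637 0.034 ]
[0.6321 0.2332 0.03  ]
[0.5184 0.2773 0.12  ] [[-0.903, 0.326, 0.28], [0.313, 0.945, -0.091], [-0.294, 0.006, -0.956]]
```

View pics/w3.png

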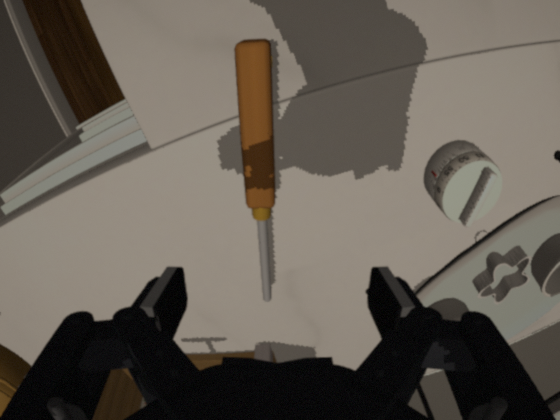

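Handle back (254,41), handle front (260,207) and rod end (267,299) are sharp; the finger midline is near column 277.

Run:
```python
from h import *
import pickle;P=pickle.load(open("w3.pkl","rb"))
b,f,e=[onz("wrist",u,v,z,P) for u,v,z in [(254,41,.034),(260,206,.034),(267,299,.03)]]
for q in(b,f,e):print(q.round(4))
d=(e-b)[:2];yaw=np.arctan2(d[1],d[0]);print(yaw,np.linalg.norm((f-b)[:2]),np.linalg.norm(d))
u=np.array([np.cos(yaw),np.sin(yaw)]);g=f[:2]-.02*u
print(g)
# grasp pt 19mm behind TCP; tool z forward .29
tcp=np.r_[g+.019*.295*u,.010];print(tcp)
st=rows([*tcp[:2],.06],toolR(yaw,.3));print();rows(tcp,toolR(yaw,.3),.03,st)
```

```text
[0.4194 0.2983 0.034 ]
[0.5297 0.2614 0.034 ]
[0.6322 0.2292 0.03  ]
-0.3141621162963019 0.11632969239868751 0.2238238569224997
[0.51066997 0.26759877]
[0.51600064 0.26586671 0.01      ]
{'dx': 0.17, 'dy': -0.15, 'dz': 0.59, 'ax': 0.03, 'ay': 0.0, 'az': -0.12}
{'dx': 0.17, 'dy': -0.15, 'dz': 0.58, 'ax': 0.03, 'ay': 0.0, 'az': -0.11}

{'dx': 0.15, 'dy': -0.0, 'dz': 0.48, 'ax': -0.0, 'ay': 0.0, 'az': -0.0}
{'dx': 0.14, 'dy': -0.0, 'dz': 0.48, 'ax': -0.0, 'ay': 0.0, 'az': -0.0}
```

Emit:
drive_tool:
  steps:
    - {"dx":0.17,"dy":-0.15,"dz":0.59,"ax":0.03,"ay":0,"az":-0.12}
    - {"dx":0.17,"dy":-0.15,"dz":0.58,"ax":0.03,"ay":0,"az":-0.11}
    - {"dx":0.15,"dy":0,"dz":0.4,"ax":0,"ay":0,"az":0}
    - {"dx":0,"dy":0,"dz":0,"ax":0,"ay":0,"az":0}

```text
t: 1.88
ee_pos: [0.5153, 0.2687, 0.0382]
orientation: [0.148, 0.153, 0.977, -0.023]
contact_force: [-0.2, 0.4, 0.1]
opening: 1.001
finger_force: 0.0
```

Run:
```python
from h import *
p,r,s=now();print(p.round(4),s["contact_force"].round(2))
rows([.516,.2659,.010],toolR(-.314,.3))
```

```text
[0.5153 0.2687 0.0382] [-0.17  0.36  0.06]
{'dx': 0.14, 'dy': -0.05, 'dz': 0.55, 'ax': 0.02, 'ay': 0.0, 'az': 0.03}
```

Emit:
drive_tool:
  steps:
    - {"dx":0.14,"dy":-0.05,"dz":0.53,"ax":0.02,"ay":0,"az":0.03}
    - {"dx":0,"dy":0,"dz":0,"ax":0,"ay":0,"az":0}

```text
t: 2.12
ee_pos: [0.5173, 0.2654, 0.0257]
orientation: [0.15, 0.154, 0.976, -0.024]
contact_force: [0.1, 0.3, 0.2]
opening: 0.999
finger_force: 0.0
```

Emit:
drive_tool:
  hand: 1
  steps:
    - {"dx":0,"dy":0,"dz":0,"ax":0,"ay":0,"az":0}
    - {"dx":0,"dy":0,"dz":0,"ax":0,"ay":0,"az":0}
    - {"dx":0,"dy":0,"dz":0,"ax":0,"ay":0,"az":0}
    - {"dx":0,"dy":0,"dz":0,"ax":0,"ay":0,"az":0}
    - {"dx":0,"dy":0,"dz":0,"ax":0,"ay":0,"az":0}

```text
t: 2.75
ee_pos: [0.5165, 0.2641, 0.0257]
orientation: [0.15, 0.155, 0.976, -0.025]
contact_force: [-1.4, 0.3, 6.3]
opening: 0.238
finger_force: 58.9
```

Run:
```python
from h import *
p,r,s=now();print(p.round(4),s["joint_pos"].round(3),s["contact_force"].round(2),s["moment"].round(3),s["opening"])
```

```text
[0.5165 0.2641 0.0257] [-0.901  0.731  0.297  2.201  0.734  0.092 -0.165] [-1.4   0.29  6.33] [ 0.006  0.302 -0.033] 0.2380303487696224
```

Emit:
drive_tool:
  hand: 0
  steps:
    - {"dx":0,"dy":0,"dz":0,"ax":0,"ay":0,"az":0}
    - {"dx":0,"dy":0,"dz":0,"ax":0,"ay":0,"az":0}
    - {"dx":0,"dy":0,"dz":0,"ax":0,"ay":0,"az":0}
    - {"dx":0.05,"dy":0,"dz":0.15,"ax":0,"ay":0,"az":0}
    - {"dx":0,"dy":0,"dz":0,"ax":0,"ay":0,"az":0}

```text
t: 3.38
ee_pos: [0.5159, 0.2637, 0.0168]
orientation: [0.149, 0.155, 0.976, -0.026]
contact_force: [-0.2, 0.1, 0.2]
opening: 1.001
finger_force: 0.0
```

Joint 6 is at its lower limit because of the tilt, so I reduce the tilt and go deeper.

Emit:
drive_tool:
  steps:
    - {"dx":0,"dy":0,"dz":0,"ax":0,"ay":0.7,"az":0}
    - {"dx":0,"dy":0,"dz":0,"ax":0,"ay":0.7,"az":0}
    - {"dx":0.03,"dy":0,"dz":0.15,"ax":0,"ay":0,"az":0}
    - {"dx":0,"dy":0,"dz":0,"ax":0,"ay":0,"az":0}

```text
t: 3.88
ee_pos: [0.5155, 0.2633, 0.0089]
orientation: [0.095, 0.156, 0.983, -0.017]
contact_force: [0.2, 0.4, -0.2]
opening: 0.998
finger_force: 0.0
```

Run:
```python
from h import *
p,r,s=now();print(p.round(4),s["joint_pos"].round(3),s["contact_force"].round(2),r.as_matrix().round(3).tolist())
rows([.5155,.2645,.008],toolR(-.314,.19))
```

```text
[0.5155 0.2633 0.0089] [-0.636  0.729  0.     2.146  0.795  0.223 -0.153] [ 0.23  0.38 -0.21] [[-0.933, 0.31, 0.18], [0.304, 0.951, -0.064], [-0.191, -0.005, -0.982]]
{'dx': 0.01, 'dy': 0.02, 'dz': 0.02, 'ax': -0.06, 'ay': 0.03, 'az': -0.01}
```

Emit:
drive_tool:
  hand: 1
  steps:
    - {"dx":0,"dy":0,"dz":0.02,"ax":0,"ay":0,"az":0}
    - {"dx":0,"dy":0,"dz":0,"ax":0,"ay":0,"az":0}
    - {"dx":0,"dy":0,"dz":0,"ax":0,"ay":0,"az":0}
    - {"dx":0,"dy":0,"dz":0,"ax":0,"ay":0,"az":0}
    - {"dx":0,"dy":0,"dz":0,"ax":0,"ay":0,"az":0}

```text
t: 4.5
ee_pos: [0.5162, 0.2642, 0.0089]
orientation: [0.095, 0.156, 0.983, -0.016]
contact_force: [-1.8, 0.0, 3.5]
opening: 0.242
finger_force: 59.6
```

Emit:
drive_tool:
  steps:
    - {"dx":-0.1,"dy":0,"dz":-0.5,"ax":0,"ay":0,"az":0}
    - {"dx":-0.1,"dy":0,"dz":-0.5,"ax":0,"ay":0,"az":0}
    - {"dx":0,"dy":0,"dz":0,"ax":0,"ay":0,"az":0}
    - {"dx":0,"dy":0,"dz":0,"ax":0,"ay":0,"az":0}

```text
t: 5.0
ee_pos: [0.5164, 0.2633, 0.059]
orientation: [0.094, 0.157, 0.983, -0.017]
contact_force: [-0.3, 0.7, -1.8]
opening: 0.242
finger_force: 59.2
```

Run:
```python
from h import *
p,r,s=now();print(p.round(4),s["joint_pos"].round(3),s["contact_force"].round(2),s["opening"],r.as_matrix().round(3).tolist())
# tip offset target: pole tip in pole frame 170, grasp x est 38 ; pre-hook pose: tip 60mm short of ring plane
X=np.array([np.cos(-.168),np.sin(-.168),0]);ring=np.array([.6868,.0695,.291])
tip=ring-.06*X+[0,0,-.008]     # tip -8 : prong spans -8..+18 
tcp=tip-.128*X+[0,0,.005]; print(tcp.round(4),ring)
rows(tcp,toolR(-.168,.19))
```

```text
[0.5164 0.2633 0.059 ] [-0.546  0.639 -0.12   2.132  0.732  0.349 -0.072] [-0.33  0.68 -1.82] 0.24158114178708687 [[-0.933, 0.311, 0.18], [0.304, 0.95, -0.063], [-0.191, -0.004, -0.982]]
[0.5014 0.1009 0.288 ] [0.6868 0.0695 0.291 ]
{'dx': -0.23, 'dy': -0.46, 'dz': -0.62, 'ax': -0.06, 'ay': 0.0, 'az': -0.26}
{'dx': -0.22, 'dy': -0.46, 'dz': -0.62, 'ax': -0.06, 'ay': 0.0, 'az': -0.26}
{'dx': -0.21, 'dy': -0.46, 'dz': -0.63, 'ax': -0.06, 'ay': 0.0, 'az': -0.26}
{'dx': -0.2, 'dy': -0.46, 'dz': -0.63, 'ax': -0.05, 'ay': 0.01, 'az': -0.26}
{'dx': -0.18, 'dy': -0.46, 'dz': -0.63, 'ax': -0.06, 'ay': 0.0, 'az': -0.26}
{'dx': -0.18, 'dy': -0.46, 'dz': -0.63, 'ax': -0.05, 'ay': 0.01, 'az': -0.25}
{'dx': -0.16, 'dy': -0.46, 'dz': -0.63, 'ax': -0.06, 'ay': 0.0, 'az': -0.26}
```

Emit:
drive_tool:
  steps:
    - {"dx":-0.23,"dy":-0.46,"dz":-0.62,"ax":-0.06,"ay":0,"az":-0.26}
    - {"dx":-0.22,"dy":-0.46,"dz":-0.62,"ax":-0.06,"ay":0,"az":-0.26}
    - {"dx":-0.21,"dy":-0.46,"dz":-0.63,"ax":-0.06,"ay":0,"az":-0.26}
    - {"dx":-0.2,"dy":-0.46,"dz":-0.63,"ax":-0.05,"ay":0,"az":-0.26}

```text
t: 5.5
ee_pos: [0.5076, 0.1694, 0.1902]
orientation: [0.094, 0.114, 0.989, -0.012]
contact_force: [0.7, 0.1, -2.1]
opening: 0.247
finger_force: 59.1
```

Emit:
drive_tool:
  steps:
    - {"dx":-0.18,"dy":-0.46,"dz":-0.63,"ax":-0.06,"ay":0,"az":-0.26}
    - {"dx":-0.18,"dy":-0.46,"dz":-0.63,"ax":-0.05,"ay":0,"az":-0.25}
    - {"dx":-0.16,"dy":-0.46,"dz":-0.63,"ax":-0.06,"ay":0,"az":-0.26}
    - {"dx":0,"dy":0,"dz":0,"ax":0,"ay":0,"az":0}
    - {"dx":0,"dy":0,"dz":0,"ax":0,"ay":0,"az":0}

```text
t: 6.12
ee_pos: [0.5007, 0.1018, 0.287]
orientation: [0.095, 0.083, 0.992, -0.008]
contact_force: [0.3, -0.6, -0.9]
opening: 0.245
finger_force: 59.2
```

Run:
```python
from h import *
import pickle
p,r,s=now();print(p.round(4),s["joint_pos"].round(3),s["contact_force"].round(2),s["opening"],r.as_matrix().round(3).tolist())
P=camera_params("wrist");w=read_camera("wrist");pickle.dump(P,open("w4.pkl","wb"));a=read_camera("side")
cv2.imwrite("pics/w4f.png",w[:,:,::-1]);cv2.imwrite("pics/s4f.png",a[:,:,::-1])
print(proj("wrist",(.6868,.0695,.291),P),proj("side",(.6868,.0695,.291)),proj("side",p),proj("wrist",p+[.126,-.021,-.005],P),proj("side",p+[.126,-.021,-.005]))
c=np.zeros((600,800,3),np.uint8);c[:300,:400]=cv2.resize(a[110:200,170:290],(400,300),interpolation=2);c[:300,400:]=cv2.resize(a,(400,300));c[300:,:]=cv2.resize(w[210:420,:],(800,300))
cv2.imwrite("pics/c4.png",c[:,:,::-1])
```

```text
[0.5007 0.1018 0.287 ] [ 0.08   0.215 -0.496  2.12   0.321  0.694  0.771] [ 0.28 -0.63 -0.9 ] 0.2449980690325548 [[-0.968, 0.167, 0.186], [0.164, 0.986, -0.031], [-0.189, 0.0, -0.982]]
(np.float64(275.15809800221336), np.float64(436.2140277567506)) (np.float64(221.06178066345586), np.float64(161.07198430620988)) (np.float64(242.4087368307795), np.float64(198.88513976451011)) (np.float64(276.3404781134318), np.float64(396.3156048017002)) (np.float64(227.49550987425997), np.float64(174.5469441069789))
```

View pics/c4.png

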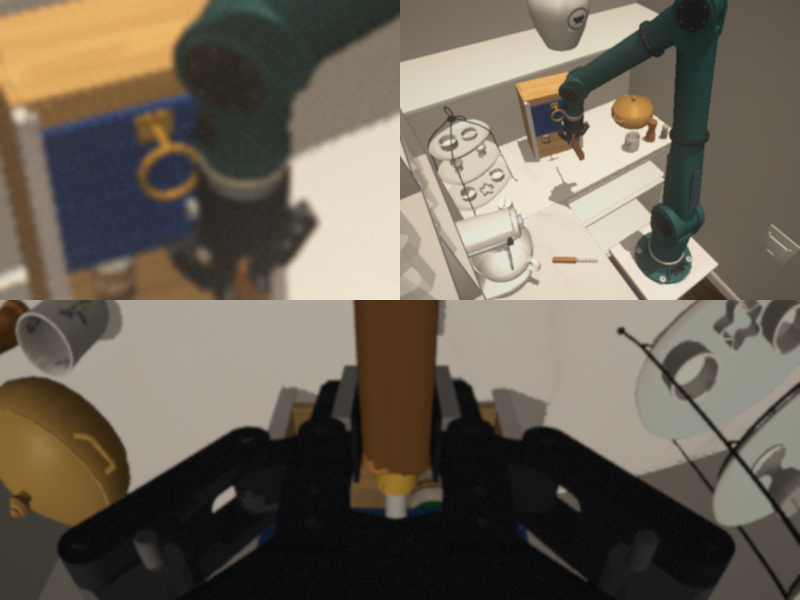

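Side crop: ring centre is at about (220,160) and the prong's bright tip at about (227,173). Predicted were (221,161) and (227.5,174.5), so the pole sits in the hand as modelled and is aligned. Advance through the ring.

Run:
```python
from h import *
X=np.array([np.cos(-.168),np.sin(-.168),0]);ring=np.array([.6875,.0698,.291])
f=lambda d,z:ring+d*X+[0,0,z]-.128*X+[0,0,.005]
st=rows(f(-.03,-.013),toolR(-.168,.19),.02);print();rows(f(.02,-.013),toolR(-.168,.19),.015,st)
```

```text
{'dx': -0.31, 'dy': -0.01, 'dz': 0.1, 'ax': 0.0, 'ay': -0.0, 'az': 0.01}
{'dx': -0.3, 'dy': -0.01, 'dz': 0.09, 'ax': 0.01, 'ay': -0.01, 'az': 0.02}

{'dx': -0.25, 'dy': 0.0, 'dz': 0.05, 'ax': -0.0, 'ay': 0.0, 'az': -0.0}
{'dx': -0.24, 'dy': 0.0, 'dz': 0.05, 'ax': -0.0, 'ay': 0.0, 'az': -0.0}
{'dx': -0.25, 'dy': 0.0, 'dz': 0.05, 'ax': -0.0, 'ay': 0.0, 'az': -0.0}
{'dx': -0.24, 'dy': 0.0, 'dz': 0.04, 'ax': -0.0, 'ay': 0.0, 'az': -0.0}
```

Emit:
drive_tool:
  steps:
    - {"dx":-0.31,"dy":-0.01,"dz":0.1,"ax":0,"ay":0,"az":0.01}
    - {"dx":-0.3,"dy":-0.01,"dz":0.09,"ax":0,"ay":0,"az":0.02}
    - {"dx":0,"dy":0,"dz":0,"ax":0,"ay":0,"az":0}

```text
t: 6.6
ee_pos: [0.5345, 0.095, 0.2845]
orientation: [0.096, 0.085, 0.992, -0.007]
contact_force: [-0.1, 1.1, -1.0]
opening: 0.248
finger_force: 59.2
```

Emit:
drive_tool:
  steps:
    - {"dx":-0.25,"dy":0,"dz":0.05,"ax":0,"ay":0,"az":0}
    - {"dx":-0.24,"dy":0,"dz":0.05,"ax":0,"ay":0,"az":0}
    - {"dx":0,"dy":0,"dz":0,"ax":0,"ay":0,"az":0}

```text
t: 6.98
ee_pos: [0.5586, 0.0907, 0.2849]
orientation: [0.096, 0.085, 0.992, -0.007]
contact_force: [0.0, 0.6, -1.6]
opening: 0.247
finger_force: 59.2
```

Emit:
drive_tool:
  steps:
    - {"dx":-0.24,"dy":0,"dz":0.06,"ax":0,"ay":0,"az":0}
    - {"dx":-0.24,"dy":0,"dz":0.06,"ax":0,"ay":0,"az":0}
    - {"dx":0,"dy":0,"dz":0,"ax":0,"ay":0,"az":0}
    - {"dx":0,"dy":0,"dz":0,"ax":0,"ay":0,"az":0}

```text
t: 7.48
ee_pos: [0.5814, 0.0869, 0.2833]
orientation: [0.095, 0.084, 0.992, -0.008]
contact_force: [0.9, -0.2, -0.3]
opening: 0.243
finger_force: 59.2
```

Run:
```python
from h import *
X=np.array([np.cos(-.168),np.sin(-.168),0]);ring=np.array([.6875,.0698,.291])
p,r,s=now();tip=p+.128*X-[0,0,.005];d=tip-ring;print(d@X,d@[-X[1],X[0],0],d[2],s["contact_force"],s["joint_pos"].round(2),r.as_matrix().round(3).tolist())
a=read_camera("side");cv2.imwrite("pics/c5.png",cv2.resize(a[110:210,170:290],(600,500),interpolation=2)[:,:,::-1])
```

```text
0.02052536777179495 -0.0008654220070757065 -0.012728332823928878 [ 0.89686425 -0.22767247 -0.3133775 ] [ 0.1   0.32 -0.47  1.98  0.35  0.73  0.82] [[-0.968, 0.169, 0.188], [0.166, 0.986, -0.031], [-0.191, 0.001, -0.982]]
```

View pics/c5.png

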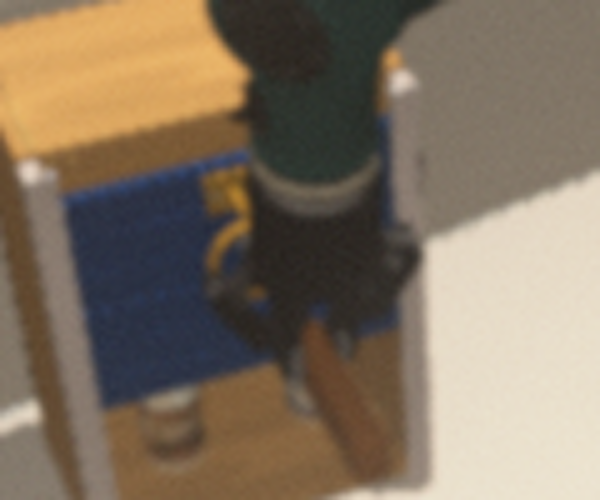

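The ring is mostly hidden by the hand, but the handle lies straight through its axis. Computed tip in the ring frame is (20, -1, -13) mm. Now pull down gently.

Emit:
drive_tool:
  steps:
    - {"dx":0.04,"dy":0,"dz":0.2,"ax":0,"ay":0,"az":0}
    - {"dx":0.04,"dy":0,"dz":0.2,"ax":0,"ay":0,"az":0}
    - {"dx":0.04,"dy":0,"dz":0.2,"ax":0,"ay":0,"az":0}
    - {"dx":0.04,"dy":0,"dz":0.2,"ax":0,"ay":0,"az":0}
    - {"dx":0.04,"dy":0,"dz":0.2,"ax":0,"ay":0,"az":0}

```text
t: 8.15
ee_pos: [0.5813, 0.087, 0.232]
orientation: [0.096, 0.085, 0.992, -0.008]
contact_force: [-3.2, 0.1, 3.1]
opening: 0.248
finger_force: 59.7
```

Emit:
drive_tool:
  steps:
    - {"dx":0.06,"dy":0,"dz":0.2,"ax":0,"ay":0,"az":0}
    - {"dx":0.06,"dy":0,"dz":0.2,"ax":0,"ay":0,"az":0}
    - {"dx":0,"dy":0,"dz":0,"ax":0,"ay":0,"az":0}

```text
t: 8.52
ee_pos: [0.5796, 0.0873, 0.211]
orientation: [0.096, 0.084, 0.992, -0.008]
contact_force: [-0.1, -0.6, 0.3]
opening: 0.248
finger_force: 59.4
```

Run:
```python
from h import *
p,r,s=now();print(s["contact_force"],s["moment"],s["joint_pos"].round(2))
a=read_camera("side");b=read_camera("wrist");cv2.imwrite("pics/c6.png",np.hstack([cv2.resize(a[110:210,170:290],(480,400),interpolation=2),cv2.resize(b[210:420,175:385],(320,400))])[:,:,::-1])
```

```text
[-0.10985904 -0.59910393  0.32813207] [-0.04108521 -0.10802716 -0.07978072] [ 0.04  0.41 -0.4   2.06  0.46  0.58  0.71]
```

View pics/c6.png

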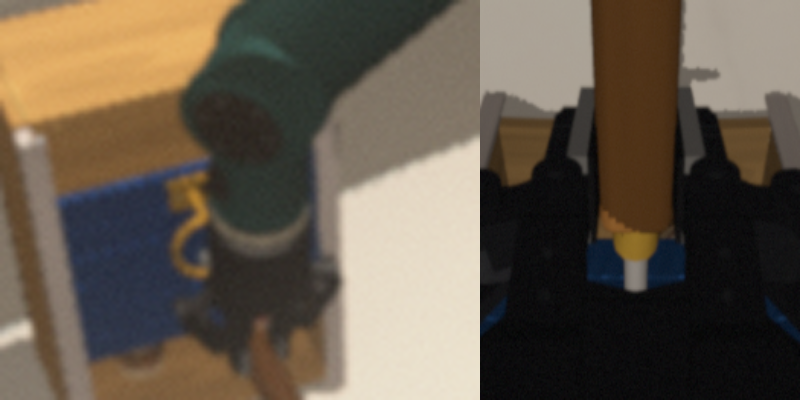

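The hook's bright rod shows inside the ring at about (205,257) in the crop, and the shutter has followed down. Continue.

Emit:
drive_tool:
  steps:
    - {"dx":0.03,"dy":0,"dz":0.2,"ax":0,"ay":0,"az":0}
    - {"dx":0.03,"dy":0,"dz":0.2,"ax":0,"ay":0,"az":0}
    - {"dx":0.03,"dy":0,"dz":0.2,"ax":0,"ay":0,"az":0}
    - {"dx":0.04,"dy":0,"dz":0.2,"ax":0,"ay":0,"az":0}
    - {"dx":0.04,"dy":0,"dz":0.2,"ax":0,"ay":0,"az":0}

```text
t: 9.25
ee_pos: [0.5802, 0.0873, 0.16]
orientation: [0.095, 0.084, 0.992, -0.008]
contact_force: [-2.6, 0.3, 3.1]
opening: 0.245
finger_force: 59.7
```

Emit:
drive_tool:
  steps:
    - {"dx":0.04,"dy":0,"dz":0.2,"ax":0,"ay":0,"az":0}
    - {"dx":0.04,"dy":0,"dz":0.2,"ax":0,"ay":0,"az":0}
    - {"dx":0.04,"dy":0,"dz":0.2,"ax":0,"ay":0,"az":0}
    - {"dx":0,"dy":0,"dz":0,"ax":0,"ay":0,"az":0}

```text
t: 9.75
ee_pos: [0.5803, 0.0871, 0.1294]
orientation: [0.095, 0.084, 0.992, -0.008]
contact_force: [0.3, 0.6, -0.5]
opening: 0.248
finger_force: 59.3
```

Run:
```python
from h import *
p,r,s=now();print(p,s["contact_force"],s["moment"],s["joint_pos"].round(2))
a0=cv2.imread("pics/s4f.png")
a=read_camera("side")
# expected ring pixel vs shutter drop; brass and blue masks
h=cv2.cvtColor(a,cv2.COLOR_RGB2HSV)
m=cv2.inRange(h,(105,120,30),(125,255,200));ys,xs=np.where(m[100:260,150:280]);print("blue rows per col",[(c+150,ys[xs==c].min()+100,ys[xs==c].max()+100,(xs==c).sum()) for c in range(20,80,8) if (xs==c).any()])
h0=cv2.cvtColor(a0,cv2.COLOR_BGR2HSV);m=cv2.inRange(h0,(105,120,30),(125,255,200));ys,xs=np.where(m[100:260,150:280]);print("before",[(c+150,ys[xs==c].min()+100,ys[xs==c].max()+100,(xs==c).sum()) for c in range(20,80,8) if (xs==c).any()])
X=np.array([np.cos(-.168),np.sin(-.168),0]);Y=np.array([-X[1],X[0],0]);cf=np.array([.7419,.061,0])
for s in(.013,.13,.15,.16):
  # shutter face at 15 mm in front of cupboard front; ring centre to bottom edge unknown
  print(s,np.round(proj("side",cf-.055*X+[0,0,.304-s]),1),np.round(proj("side",cf-.0525*0*X-.015*X+.1*Y+[0,0,.19-s]),1))
```

```text
[0.58029147 0.08711885 0.12938611] [ 0.29686803  0.63334571 -0.48061639] [0.05041077 0.22043188 0.01961297] [-0.06  0.52 -0.29  2.12  0.6   0.41  0.57]
blue rows per col [(194, np.int64(179), np.int64(179), np.int64(1)), (202, np.int64(177), np.int64(177), np.int64(1)), (210, np.int64(174), np.int64(174), np.int64(1))]
before [(194, np.int64(148), np.int64(148), np.int64(1))]
0.013 [220.7 161. ] [191.9 188.3]
0.13 [223.8 188. ] [196.4 212.4]
0.15 [224.3 192.3] [197.1 216.3]
0.16 [224.5 194.4] [197.5 218.2]
```

Emit:
drive_tool:
  steps:
    - {"dx":0.04,"dy":0,"dz":0.18,"ax":0,"ay":0,"az":0}
    - {"dx":0.03,"dy":0,"dz":0.16,"ax":0,"ay":0,"az":0}

```text
t: 10.05
ee_pos: [0.5813, 0.0873, 0.1132]
orientation: [0.097, 0.085, 0.992, -0.007]
contact_force: [0.7, -1.2, 3.1]
opening: 0.245
finger_force: 59.6
```

Emit:
drive_tool:
  steps:
    - {"dx":0.02,"dy":0,"dz":0.1,"ax":0,"ay":0,"az":0}

```text
t: 10.18
ee_pos: [0.5812, 0.0873, 0.1078]
orientation: [0.097, 0.085, 0.992, -0.007]
contact_force: [1.1, -0.6, 2.5]
opening: 0.245
finger_force: 59.6
```

Emit:
drive_tool:
  steps:
    - {"dx":0.02,"dy":0,"dz":0.1,"ax":0,"ay":0,"az":0}

```text
t: 10.3
ee_pos: [0.5812, 0.0874, 0.103]
orientation: [0.097, 0.085, 0.992, -0.007]
contact_force: [0.8, 0.0, 3.7]
opening: 0.246
finger_force: 59.8
```

Emit:
drive_tool:
  steps:
    - {"dx":0.01,"dy":0,"dz":0.06,"ax":0,"ay":0,"az":0}
    - {"dx":0,"dy":0,"dz":0,"ax":0,"ay":0,"az":0}

```text
t: 10.55
ee_pos: [0.5808, 0.0873, 0.0999]
orientation: [0.096, 0.084, 0.992, -0.008]
contact_force: [1.2, -0.3, 2.9]
opening: 0.242
finger_force: 59.8
```

Emit:
drive_tool:
  steps:
    - {"dx":0.01,"dy":0,"dz":0.06,"ax":0,"ay":0,"az":0}
    - {"dx":0,"dy":0,"dz":0,"ax":0,"ay":0,"az":0}

```text
t: 10.8
ee_pos: [0.5808, 0.0875, 0.0969]
orientation: [0.096, 0.084, 0.992, -0.007]
contact_force: [1.2, -0.8, 3.6]
opening: 0.247
finger_force: 59.8
```

Run:
```python
from h import *
p,r,s=now();print(p,s["contact_force"],s["moment"])
a=read_camera("side").astype(int)
for c in (188,194,200,206): # profile of blue dominance along column
    col=a[140:235,c];b=col[:,2]-col[:,0];k=np.where(b>15)[0]+140;print(c,k.min(),k.max(),len(k))
a=cv2.imread("pics/s4f.png")[:,:,::-1].astype(int)
for c in (188,194,200,206):
    col=a[125:235,c];b=col[:,2]-col[:,0];k=np.where(b>15)[0]+125;print("before",c,k.min() if len(k) else 0,k.max() if len(k) else 0,len(k))
```

```text
[0.58084056 0.08747511 0.09689259] [ 1.1887363  -0.81812496  3.55357654] [-0.19643151 -0.77307581 -0.06549469]Traceback (most recent call last):
  File "<stdin>", line 5, in <module>
    return umr_minimum(a, axis, None, out, keepdims, initial, where)
ValueError: zero-size array to reduction operation minimum which has no identity
```

Run:
```python
from h import *
a=read_camera("side");cv2.imwrite("pics/s7.png",a[:,:,::-1]);a0=cv2.imread("pics/s4f.png")[:,:,::-1]
for n,i in(("now",a),("before",a0)):
  i=i.astype(int)
  for c in (194,198,202,206,210):
    col=i[125:235,c];b=col[:,2]-col[:,0];k=np.where(b>12)[0]+125;print(n,c,(k.min(),k.max(),len(k)) if len(k) else 0)
p=camera_params("side")
X=np.array([np.cos(-.168),np.sin(-.168),0]);Y=np.array([-X[1],X[0],0]);cf=np.array([.7419,.061,0])
# shutter face x=-15; height 180 ; top edge z = zt - s ; solve zt from 'before' col 198 and predict s now
def top(c,row):
  o,d=ray("side",c,row);n=X;t=((cf-.013*X-o)@n)/(d@n);return (o+t*d).round(4)
for c in(194,198,202,206,210):
  for i in(a0,a):
    k=np.where(i[125:235,c].astype(int)[:,2]-i[125:235,c].astype(int)[:,0]>12)[0]+125
    if len(k):print(c,top(c,k.min()-.5),top(c,k.max()+.5))
```

```text
now 194 (np.int64(183), np.int64(208), 26)
now 198 (np.int64(182), np.int64(219), 38)
now 202 (np.int64(181), np.int64(217), 37)
now 206 (np.int64(179), np.int64(216), 38)
now 210 (np.int64(178), np.int64(215), 38)
before 194 (np.int64(146), np.int64(189), 44)
before 198 (np.int64(145), np.int64(188), 44)
before 202 (np.int64(144), np.int64(187), 44)
before 206 (np.int64(143), np.int64(186), 44)
before 210 (np.int64(142), np.int64(184), 33)
194 [0.7406 0.1308 0.3446] [0.7447 0.1552 0.1672]
194 [0.744  0.1511 0.1975] [0.7467 0.1672 0.0804]
198 [0.7384 0.118  0.3445] [0.7423 0.1413 0.1666]
198 [0.7417 0.1373 0.197 ] [0.7456 0.1605 0.0206]
202 [0.7362 0.1051 0.3445] [0.74   0.1273 0.166 ]
202 [0.7393 0.1235 0.1965] [0.743  0.145  0.0245]
206 [0.734  0.0921 0.3444] [0.7376 0.1133 0.1653]
206 [0.7369 0.1091 0.2003] [0.7404 0.13   0.0233]
210 [0.7318 0.0791 0.3444] [0.7351 0.0986 0.1691]
210 [0.7345 0.0952 0.1997] [0.7379 0.1149 0.0221]
```

The shutter edge dropped 0.148 m from about 0.013, so it is at about 0.16, on its stop; the static pull force agrees. One short hold, then raise the hook 30 mm within the ring.

Emit:
drive_tool:
  steps:
    - {"dx":0.01,"dy":0,"dz":0.05,"ax":0,"ay":0,"az":0}
    - {"dx":0,"dy":0,"dz":0,"ax":0,"ay":0,"az":0}
    - {"dx":0,"dy":0,"dz":0,"ax":0,"ay":0,"az":0}

```text
t: 11.28
ee_pos: [0.5806, 0.0874, 0.0943]
orientation: [0.096, 0.084, 0.992, -0.008]
contact_force: [2.1, -1.0, 4.3]
opening: 0.247
finger_force: 59.9
```

Emit:
drive_tool:
  steps:
    - {"dx":-0.04,"dy":0,"dz":-0.2,"ax":0,"ay":0,"az":0}
    - {"dx":-0.04,"dy":0,"dz":-0.2,"ax":0,"ay":0,"az":0}
    - {"dx":-0.04,"dy":0,"dz":-0.2,"ax":0,"ay":0,"az":0}
    - {"dx":0,"dy":0,"dz":0,"ax":0,"ay":0,"az":0}
    - {"dx":0,"dy":0,"dz":0,"ax":0,"ay":0,"az":0}

```text
t: 11.9
ee_pos: [0.5802, 0.0871, 0.1248]
orientation: [0.096, 0.085, 0.992, -0.008]
contact_force: [0.4, 1.0, -1.4]
opening: 0.242
finger_force: 59.4
```

Run:
```python
from h import *
p,r,s=now();print(p,s["contact_force"],s["moment"],s["joint_pos"].round(2))
a=read_camera("side");w=read_camera("wrist");cv2.imwrite("pics/s8.png",a[:,:,::-1]);cv2.imwrite("pics/w8.png",w[:,:,::-1])
w0=cv2.imread("pics/w4f.png")[:,:,::-1]
for c in(202,206,210):
    b=a[125:235,c].astype(int);k=np.where(b[:,2]-b[:,0]>12)[0]+125;print(c,k.min(),k.max())
# pole pitch in grip: handle front/ferrule rows along the centre column, before/after
for i in(w0,w):
    h=cv2.cvtColor(np.ascontiguousarray(i),cv2.COLOR_RGB2HSV);col=h[:,275:281].mean(1)
    print([tuple(x) for x in col[325:370:3].round(0).astype(int)])
    m=(i[:,:,0].astype(int)-i[:,:,2]>40);print([(y,np.where(m[y,230:330])[0].min()+230,np.where(m[y,230:330])[0].max()+230) for y in(60,120,180,240,280) if m[y,230:330].any()])
```

```text
[0.58023628 0.08709254 0.12477194] [ 0.44692683  1.04896935 -1.35495943] [ 0.07709247  0.24382113 -0.00176443] [-0.06  0.53 -0.28  2.12  0.61  0.4   0.56]
202 181 217
206 179 216
210 178 215
[(np.int64(14), np.int64(182), np.int64(80)), (np.int64(14), np.int64(182), np.int64(80)), (np.int64(17), np.int64(184), np.int64(106)), (np.int64(21), np.int64(184), np.int64(146)), (np.int64(20), np.int64(185), np.int64(145)), (np.int64(20), np.int64(184), np.int64(145)), (np.int64(20), np.int64(184), np.int64(144)), (np.int64(19), np.int64(135), np.int64(142)), (np.int64(16), np.int64(26), np.int64(138)), (np.int64(16), np.int64(26), np.int64(138)), (np.int64(16), np.int64(26), np.int64(137)), (np.int64(16), np.int64(26), np.int64(137)), (np.int64(16), np.int64(25), np.int64(129)), (np.int64(107), np.int64(31), np.int64(16)), (np.int64(78), np.int64(56), np.int64(12))]
[(60, np.int64(244), np.int64(310)), (120, np.int64(246), np.int64(309)), (180, np.int64(248), np.int64(307)), (240, np.int64(250), np.int64(304)), (280, np.int64(253), np.int64(301))]
[(np.int64(14), np.int64(183), np.int64(78)), (np.int64(14), np.int64(182), np.int64(78)), (np.int64(14), np.int64(180), np.int64(78)), (np.int64(17), np.int64(182), np.int64(117)), (np.int64(20), np.int64(185), np.int64(142)), (np.int64(20), np.int64(187), np.int64(141)), (np.int64(20), np.int64(184), np.int64(141)), (np.int64(20), np.int64(186), np.int64(141)), (np.int64(20), np.int64(183), np.int64(140)), (np.int64(16), np.int64(42), np.int64(134)), (np.int64(16), np.int64(26), np.int64(134)), (np.int64(16), np.int64(26), np.int64(133)), (np.int64(16), np.int64(26), np.int64(125)), (np.int64(96), np.int64(39), np.int64(16)), (np.int64(106), np.int64(59), np.int64(11))]
[(60, np.int64(247), np.int64(307)), (120, np.int64(248), np.int64(307)), (180, np.int64(249), np.int64(305)), (240, np.int64(251), np.int64(303)), (280, np.int64(253), np.int64(301))]
```

Emit:
drive_tool:
  steps:
    - {"dx":0.25,"dy":0,"dz":-0.05,"ax":0,"ay":0,"az":0}
    - {"dx":0.25,"dy":0,"dz":-0.05,"ax":0,"ay":0,"az":0}
    - {"dx":0,"dy":0,"dz":0,"ax":0,"ay":0,"az":0}

```text
t: 12.38
ee_pos: [0.5532, 0.0919, 0.1246]
orientation: [0.095, 0.083, 0.992, -0.008]
contact_force: [0.4, -0.4, -0.6]
opening: 0.25
finger_force: 59.4
```

Emit:
drive_tool:
  steps:
    - {"dx":0.25,"dy":0,"dz":-0.05,"ax":0,"ay":0,"az":0}
    - {"dx":0.25,"dy":0,"dz":-0.05,"ax":0,"ay":0,"az":0}
    - {"dx":0,"dy":0,"dz":0,"ax":0,"ay":0,"az":0}

```text
t: 12.75
ee_pos: [0.5285, 0.0961, 0.1249]
orientation: [0.095, 0.084, 0.992, -0.008]
contact_force: [-0.0, 0.7, -0.8]
opening: 0.245
finger_force: 59.4
```

Run:
```python
from h import *
st=rows([.505,.267,.06],toolR(-.314,.10));print();rows([.505,.267,.02],toolR(-.314,.10),.02,st)
```

```text
{'dx': 0.25, 'dy': 0.66, 'dz': 0.22, 'ax': 0.05, 'ay': 0.23, 'az': 0.36}
{'dx': 0.27, 'dy': 0.65, 'dz': 0.22, 'ax': 0.05, 'ay': 0.23, 'az': 0.36}
{'dx': 0.28, 'dy': 0.64, 'dz': 0.22, 'ax': 0.06, 'ay': 0.23, 'az': 0.36}
{'dx': 0.3, 'dy': 0.64, 'dz': 0.22, 'ax': 0.05, 'ay': 0.22, 'az': 0.36}
{'dx': 0.31, 'dy': 0.63, 'dz': 0.22, 'ax': 0.06, 'ay': 0.23, 'az': 0.36}

{'dx': 0.03, 'dy': 0.0, 'dz': 0.27, 'ax': -0.0, 'ay': -0.0, 'az': 0.0}
{'dx': 0.03, 'dy': 0.0, 'dz': 0.26, 'ax': -0.0, 'ay': -0.0, 'az': 0.0}
{'dx': 0.02, 'dy': 0.0, 'dz': 0.27, 'ax': -0.0, 'ay': -0.0, 'az': 0.0}
```

Emit:
drive_tool:
  steps:
    - {"dx":0.25,"dy":0.66,"dz":0.22,"ax":0.05,"ay":0.23,"az":0.36}
    - {"dx":0.27,"dy":0.65,"dz":0.22,"ax":0.05,"ay":0.23,"az":0.36}
    - {"dx":0.28,"dy":0.64,"dz":0.22,"ax":0.06,"ay":0.23,"az":0.36}
    - {"dx":0.3,"dy":0.64,"dz":0.22,"ax":0.05,"ay":0.22,"az":0.36}
    - {"dx":0.31,"dy":0.63,"dz":0.22,"ax":0.06,"ay":0.23,"az":0.36}

```text
t: 13.38
ee_pos: [0.5075, 0.2682, 0.06]
orientation: [0.05, 0.157, 0.986, -0.007]
contact_force: [0.6, -0.8, -0.3]
opening: 0.243
finger_force: 59.2
```

Emit:
drive_tool:
  steps:
    - {"dx":0,"dy":0,"dz":0,"ax":0,"ay":0,"az":0}
    - {"dx":0.03,"dy":0,"dz":0.27,"ax":0,"ay":0,"az":0}
    - {"dx":0.03,"dy":0,"dz":0.27,"ax":0,"ay":0,"az":0}
    - {"dx":0,"dy":0,"dz":0,"ax":0,"ay":0,"az":0}
    - {"dx":0,"dy":0,"dz":0,"ax":0,"ay":0,"az":0}

```text
t: 14.0
ee_pos: [0.5069, 0.2663, 0.0331]
orientation: [0.05, 0.157, 0.986, -0.008]
contact_force: [0.8, 0.3, -1.1]
opening: 0.242
finger_force: 59.2
```

Run:
```python
from h import *
p,r,s=now();print(p,s["contact_force"],s["joint_pos"].round(2),r.as_matrix().round(3).tolist())
X=-r.as_matrix()[:,0];X[2]=0;X/=np.linalg.norm(X)
# pole pitch from side picture: rod end and handle back, on the vertical plane of the pole
a=read_camera("side");cv2.imwrite("pics/s9.png",a[:,:,::-1]);n=np.cross(X,[0,0,1])
m=(a[:,:,0].astype(int)-a[:,:,2]>70)&(a[:,:,0]<230);ys,xs=np.where(m[230:320,170:240])
print("orange rows/cols",ys.min()+230,ys.max()+230,[(y+230,xs[ys==y].min()+170,xs[ys==y].max()+170) for y in sorted(set(ys))[::4]])
for d in(0,.09):
  for q in((-.1,0),(.128,-.005)):
    print(d,q,np.round(proj("side",p+q[0]*X+[0,0,q[1]+q[0]*d]),1))
```

```text
[0.50692613 0.26631216 0.03307784] [ 0.82427396  0.33101107 -1.06112377] [-0.5   0.69 -0.15  2.11  0.56  0.34  0.11] [[-0.946, 0.311, 0.096], [0.309, 0.95, -0.031], [-0.101, 0.0, -0.995]]Traceback (most recent call last):
  File "<stdin>", line 7, in <module>
    return umr_minimum(a, axis, None, out, keepdims, initial, where)
ValueError: zero-size array to reduction operation minimum which has no identity
```

Emit:
drive_tool:
  steps:
    - {"dx":0.02,"dy":0,"dz":0.2,"ax":0,"ay":0,"az":0}
    - {"dx":0.01,"dy":0,"dz":0.12,"ax":0,"ay":0,"az":0}
    - {"dx":0,"dy":0,"dz":0,"ax":0,"ay":0,"az":0}

```text
t: 14.42
ee_pos: [0.5065, 0.2667, 0.0164]
orientation: [0.049, 0.157, 0.986, -0.008]
contact_force: [0.6, 0.5, -1.0]
opening: 0.245
finger_force: 59.2
```

Emit:
drive_tool:
  steps:
    - {"dx":0.01,"dy":0,"dz":0.08,"ax":0,"ay":0,"az":0}
    - {"dx":0,"dy":0,"dz":0,"ax":0,"ay":0,"az":0}

```text
t: 14.68
ee_pos: [0.5068, 0.2669, 0.0129]
orientation: [0.05, 0.157, 0.986, -0.008]
contact_force: [-0.4, -0.3, -0.9]
opening: 0.247
finger_force: 59.2
```

Emit:
drive_tool:
  steps:
    - {"dx":0.01,"dy":0,"dz":0.06,"ax":0,"ay":0,"az":0}
    - {"dx":0,"dy":0,"dz":0,"ax":0,"ay":0,"az":0}

```text
t: 14.92
ee_pos: [0.5066, 0.267, 0.0099]
orientation: [0.05, 0.157, 0.986, -0.008]
contact_force: [-0.2, -0.0, -0.4]
opening: 0.243
finger_force: 59.2
```

Emit:
drive_tool:
  steps:
    - {"dx":0,"dy":0,"dz":0.04,"ax":0,"ay":0,"az":0}
    - {"dx":0,"dy":0,"dz":0,"ax":0,"ay":0,"az":0}

```text
t: 15.18
ee_pos: [0.507, 0.2671, 0.0085]
orientation: [0.05, 0.157, 0.986, -0.007]
contact_force: [-0.7, -0.5, 3.9]
opening: 0.241
finger_force: 59.6
```

Contact at TCP height 8.5 mm, as at the grasp. Release and rise.

Emit:
drive_tool:
  hand: 0
  steps:
    - {"dx":0,"dy":0,"dz":0,"ax":0,"ay":0,"az":0}
    - {"dx":0,"dy":0,"dz":0,"ax":0,"ay":0,"az":0}
    - {"dx":0,"dy":0,"dz":0,"ax":0,"ay":0,"az":0}
    - {"dx":0,"dy":0,"dz":0,"ax":0,"ay":0,"az":0}

```text
t: 15.68
ee_pos: [0.5069, 0.2669, 0.008]
orientation: [0.05, 0.157, 0.986, -0.008]
contact_force: [0.5, 0.2, -0.5]
opening: 1.002
finger_force: 0.0
```

Emit:
drive_tool:
  steps:
    - {"dx":0,"dy":0,"dz":-0.4,"ax":0,"ay":0,"az":0}
    - {"dx":0,"dy":0,"dz":-0.8,"ax":0,"ay":0,"az":0}
    - {"dx":0,"dy":0,"dz":-0.8,"ax":0,"ay":0,"az":0}
    - {"dx":0,"dy":0,"dz":0,"ax":0,"ay":0,"az":0}
    - {"dx":0,"dy":0,"dz":0,"ax":0,"ay":0,"az":0}

```text
t: 16.3
ee_pos: [0.4971, 0.2696, 0.1073]
orientation: [0.05, 0.157, 0.986, -0.008]
contact_force: [0.6, -0.3, 0.4]
opening: 1.003
finger_force: 0.0
```

Run:
```python
from h import *
p,r,s=now();print(p,s["contact_force"],s["opening"],s["finger_force"],s["t"])
a=read_camera("side");w=read_camera("wrist");t=read_camera("top");P=camera_params("wrist")
cv2.imwrite("pics/w10.png",w[:,:,::-1]);cv2.imwrite("pics/s10.png",a[:,:,::-1])
for c in(198,202,206,210):
    b=a[125:235,c].astype(int);k=np.where(b[:,2]-b[:,0]>12)[0]+125;print(c,(k.min(),k.max()) if len(k) else 0)
# handle in the wrist view
h=cv2.cvtColor(w,cv2.COLOR_RGB2HSV);m=cv2.inRange(h,(5,130,40),(22,255,255))
n,l,st,ce=cv2.connectedComponentsWithStats(m)
for i in range(1,n):
    if st[i,4]>300:
        rc=cv2.minAreaRect(np.argwhere(l==i)[:,::-1].astype(np.float32));print(st[i],[onz("wrist",*q,.034,P)[:2].round(3).tolist() for q in cv2.boxPoints(rc)])
for n,q in(("timer",(.568,.413,.05)),):print(proj("wrist",q,P))
# bystanders: change in the top picture vs start
d=np.abs(t.astype(int)-cv2.imread("pics/top0.png")[:,:,::-1]).max(2)
print("diff mug/mill/shaker",(d[175:205,330:402]>50).sum(),"timer",(d[178:198,168:186]>50).sum())
```

```text
[0.49713062 0.2695513  0.10730687] [ 0.63112655 -0.33000282  0.35913973] 1.002901031129082 0.0 16.3
198 0
202 (np.int64(211), np.int64(213))
206 (np.int64(195), np.int64(217))
210 (np.int64(187), np.int64(215))
[  53   37   94  137 6418] [[0.314, 0.143], [0.328, 0.202], [0.424, 0.202], [0.42, 0.143]]
[ 263   83   33  181 5283] [[0.409, 0.289], [0.415, 0.308], [0.537, 0.271], [0.53, 0.248]]
(np.float64(479.4347058651608), np.float64(251.0572048045573))
diff mug/mill/shaker 0 timer 127
```

Run:
```python
from h import *
def ring(f,y0,y1):
    a=cv2.imread(f);h=cv2.cvtColor(a,cv2.COLOR_BGR2HSV);m=cv2.inRange(h,(14,120,60),(30,255,255))[y0:y1,205:245]
    for y in range(0,y1-y0,2): print(y+y0,''.join('#' if v else '.' for v in m[y]))
ring("pics/s10.png",172,212); print(); ring("pics/side0.png",140,176)
```

```text
172 ...............######...................
174 ........................................
176 ........................................
178 ...............#####....................
180 ..........#########.....................
182 ...........#########....................
184 ...........########.....................
186 ................####....................
188 ................#########...............
190 ..............####......................
192 .............##.........................
194 ............#...........................
196 ..........................#.............
198 .......................##...............
200 ...............########.................
202 ........................................
204 ........................................
206 ........................................
208 ........................................
210 ........................................

140 #######.................................
142 ........................................
144 .........######.........................
146 ......##########........................
148 .......#########........................
150 .......#########........................
152 ............####........................
154 ............##########..................
156 .........#####........##................
158 ........###............#................
160 .......##...............#...............
162 .......##..............##...............
164 .......##............###................
166 ........##........####..................
168 ..........#########.....................
170 ........................................
172 ........................................
174 ........................................
```

The ring now sits at row ~194.5, and 194.4 is predicted for a shutter at 0.16 m, so it is fully closed. The pole lies flat and released, and the bystanders are untouched.

```bash
python3 -c "
from cell import ticket
print(ticket.hand_in())"
```

```text
the job is handed in; nothing more can be done
None
```

The job is handed in (verdict not shown): the hook pole pulled the shutter down to about 0.16 m by the camera, its stop, and now lies released on the counter; mug, mill and shaker are unmoved in the top view, and the timer's spot showed a slight image change I took for shadow and did not check.

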